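Line up the riser's branch with the fixture arrow and lock the swivel

ROBOT

A 6-joint arm with a two-finger parallel gripper is mounted at the origin on the work surface. World frame = base frame: x ahead of the robot, y to its left, z up, the work surface at z = 0. Lengths are in m, angles in rad, forces in N, time in s.
With the tool pointing down it reaches from about 0.275 to 0.825 m from the base axis. Payload 4.9 kg.
Tool frame: the origin (TCP) lies midway between the tips of the shut fingers; the grasp point (between the pads) lies 19 mm behind it (bot.grip_depth is the distance from the TCP to the grasp point, in m); z points along the fingers, y is the line along which they close (so a half turn about z gives the same grasp; the last joint's range is limited). The gripper opens to 85 mm and grips with 20 to 120 N. Pads are 22 mm wide; open, the fingers measure 114 mm over their backs; the gripper's body (76 mm by 85 mm) begins 54 mm behind the grasp point. The pads swing forward as they close: fully open they stand 13 mm farther back than shut.
Start: joints at [-1.267, 0.326, -0.193, 1.052, 0, 1.437], TCP at [0.233, -0.498, 0.231] pointing down, gripper open.
Joint ranges: [-2.65, 2.65], [-0.97, 1.79], [-1.3, 1.35], [-1.93, 2.1], [-1.47, 1.37], [-3.14, 3.14]. Speed limits (rad/s): [2.57, 2.57, 3.14, 3.14, 3.14, 3.14].

INTERFACE

Orientations are given as a unit quaternion [w, x, y, z].
In Python, from cell import bot gives the robot as it stands. Calls block until the motion is done:
- bot.move_pose(position, orientation): joint-space move of the TCP to a pose.
- bot.move_linear(position, speed=0.15, rotation=None, until_force=None): straight line of the TCP; rotation=None keeps the orientation; speed is the mean speed in m/s. With until_force (N) it stops when the force on the tool has changed by that much, and returns True; else False.
- bot.goto_joints(angles): joint-space move.
- bot.set_gripper(opening, grasp_force=None): opening from 0.0 (shut) to 1.0 (fully open); grasp_force is the grip in N (None keeps the last); returns when the fingers have stopped.
- bot.wait(seconds).
- bot.solve_ik(position, orientation): joint angles nearest the present ones, or None.
- bot.camera(name): name is "scene" or "top"; returns the picture (400x640x3 uint8, red, green, blue); there is no depth.
- bot.calibration(name): a dict with "mtx" (3x3 intrinsics, pixels), "extrinsics" (4x4, takes a point from world to camera coordinates). Camera axes: x right, y down, z forward; pixel columns grow to the right and rows downward; lengths in m; the calibration is good to about 2 mm. A picture is of the moment at which its call begins. calibration takes no time and is no camera call.
A pose or a line that the arm cannot do raises bot.PlanningError and nothing moves.
- bot.close_job(): hands the job in; it is judged then, once.
Trained networks look in the newest picture that a camera, given by its name, has taken for a name from the list of things; names that differ only in an ending like _2 or _b are one class to them, and where a whole thing is asked for, a point or a joint stands for the part that bears it (a point fixed in the world has none). Each returns a list of dicts, best first, with "confidence" (0 to 1); they miss things now and then, are a little off and sometimes report something else, mostly with a low value. They report only what shows in the picture. A call takes as long as a camera call.
- bot.search_frame(camera, thing): "bbox" ([left, top, width, height] in pixels, round what is visible of it).
Readings, each from a call of its own:
- bot.read_clock(): time.
- bot.read_joint_positions(): joint angles.
- bot.read_joint_vel(): joint speeds.
- bot.read_joint_efforts(): joint torques, N m.
- bot.read_position(): TCP position.
- bot.read_tool_rot(): TCP orientation.
- bot.read_ft_force(): force on the tool from outside, world axes, zero at the start.
- bot.read_moment(): the same for the moment, N m.
- bot.read_gripper_width(): opening from 0.0 (shut) to 1.0 (fully open).
- bot.read_finger_force(): force on a finger pad.
Only numpy, scipy, OpenCV 4.12 (cv2) and the standard library are available. Lean on these libraries where they do the work, as an engineer would, in place of code of your own. Each camera call takes 0.05 s, during which the arm holds its last target. There are 200 camera calls.

TASK

Turn the copper riser on the swivel fixture until its long branch (the one with the brass nut) points straight along the base plate at the raised arrow, to within about five degrees. Then press the fixture's lock lever all the way down on to its stop, leaving the branch lined up and the other things on the bench where they are.

Things in the scene. Friction and masses are not known exactly. Their poses are not given: they have to be found in the camera images.
- fixture: fixed black steel brazing fixture: base plate 320 x 140 x 14 mm with a round swivel in it. Origin: on the table surface, on the vertical swivel axis. Its x axis (level) runs from the swivel axis along the plate to the raised arrow, z is up; the plate reaches from x = -130 to x = +190 mm, y = -70 to +70 mm. Does not move.
- riser (a joint): angle (rad) of the swivel carrying the upright copper riser, about the fixture's vertical axis: 0 = long branch exactly over the arrow, positive = anticlockwise from above, free from -2.6 to 2.6; starts between -1.7 and -0.6. Stiff: turns with about 0.25 N m (3 N at 90 mm from the axis), stays where it is left
- riser_top (a point): centre of the open top of the riser, on the swivel axis, 175 mm above the table: a 28 mm copper pipe (tee body 35 mm) held in small black jaws (swivel head 104 mm across, jaws up to 82 mm high). On the far side from the long branch is a short capped copper stub that ends 42 mm from the axis, same height as the branch
- branch_end (a point): centre of the open end of the long branch, in the face of its brass nut, 130 mm from the swivel axis. The branch is level, its centre line 125 mm above the table; copper, 22 mm in diameter, then the nut, 32 mm in diameter, from 103 to 130 mm from the axis
- arrow_tip (a point): tip of the raised aluminium arrow on the base plate, which points in at the swivel axis: 137 mm from the axis along the fixture's x, 20 mm above the table; arrow 48 mm long, 6 mm high
- lock_lever (a joint): angle (rad) of the lock lever above level: 0 = level, fully down on its stop (locked); starts between 0.6 and 0.9. Swings in the upright plane through the fixture's x axis, pointing away from the arrow (to -x) and up. Needs about 0.3 N m (5 to 6 N pressed 55 mm from the pivot), stays where it is left. Down, it does not hold the riser against a knock
- lever_pivot (a point): pivot of the lock lever: 85 mm from the swivel axis on the side away from the arrow (fixture x = -85 mm, y = 0), 42 mm above the table; the cheeks at the pivot are 40 mm wide, 36 mm long, up to 54 mm high
- lever_ball (a point): centre of the black ball (28 mm in diameter) at the lever's end, 100 mm from the pivot; the lever is a steel bar 14 mm in diameter
- flux_pot: closed jar, 60 mm in diameter and 60 mm high, standing beside the base plate; origin under its centre; leave alone
- elbow: loose copper elbow standing on a brass collar, about 62 mm high, beside the base plate; origin under its centre, the level leg along its x; leave alone
- wrench: steel wrench, 180 mm long, lying flat beside the base plate; origin under its middle; leave alone
- brush: hand brush lying on the bench to the robot's left; origin under its middle; leave alone
- ball_valve: brass ball valve with a steel lever handle, 100 mm long, 53 mm high, lying on the bench to the robot's right; origin under its centre; leave alone

How it is judged:
By the outcome, as a careful person would: the job done as asked, in the order asked, and still so for the second after the job is handed in, with the robot touching nothing.
It also fails if it takes over 54 s, if anything falls off the work surface, if the arm or the gripper's body presses on something with over 40 N, if the wrist force passes 120 N, or if a joint passes its speed limit or range.

## Working session

There is one attempt and no reset: what is moved stays moved. The work goes in short steps, each a Python script; the robot and the scene stay as the last script left them, time stands still between calls to the robot, and variables do not carry over. Pictures are saved under pics/ and viewed, at most 10 in all, crops included, and the job is handed in when it is done.

```bash
mkdir -p pics; ls
python3 - <<'E'
from cell import bot
import cv2,numpy as np
for c in ("scene","top"):
    im=bot.camera(c); cv2.imwrite(f"pics/{c}0.png",im[:,:,::-1])
    k=bot.calibration(c); print(c,k["mtx"].round(1).tolist(),k["extrinsics"].round(4).tolist())
    for t in ("fixture","riser","riser_top","branch_end","arrow_tip","lock_lever","lever_pivot","lever_ball","flux_pot","elbow","wrench","brush","ball_valve"):
        r=bot.search_frame(c,t); print(t,[(np.round(d["bbox"]).tolist(),round(d["confidence"],2)) for d in r[:2]])
E
```

```text
pics
scene [[438.7, 0.0, 315.5], [0.0, 438.7, 195.5], [0.0, 0.0, 1.0]] [[-0.0661, 0.9978, -0.0018, 0.0146], [0.6968, 0.0449, -0.7159, -0.2971], [-0.7142, -0.0486, -0.6982, 1.6431], [0.0, 0.0, 0.0, 1.0]]
fixture [([228.0, 188.0, 135.0, 68.0], 0.73)]
riser []
riser_top [([274.0, 184.0, 50.0, 55.0], 0.7)]
branch_end [([273.0, 189.0, 49.0, 55.0], 0.72)]
arrow_tip [([227.0, 184.0, 134.0, 69.0], 0.79)]
lock_lever [([274.0, 189.0, 48.0, 54.0], 0.65), ([227.0, 201.0, 38.0, 25.0], 0.64)]
lever_pivot [([229.0, 188.0, 134.0, 65.0], 0.83)]
lever_ball [([227.0, 198.0, 40.0, 29.0], 0.72), ([229.0, 188.0, 135.0, 65.0], 0.23)]
flux_pot [([318.0, 258.0, 20.0, 29.0], 0.57), ([272.0, 185.0, 54.0, 55.0], 0.44)]
elbow [([316.0, 258.0, 25.0, 29.0], 0.66), ([270.0, 260.0, 24.0, 23.0], 0.58)]
wrench [([229.0, 184.0, 134.0, 71.0], 0.6), ([300.0, 192.0, 41.0, 10.0], 0.56)]
brush [([443.0, 209.0, 51.0, 62.0], 0.8)]
ball_valve [([147.0, 194.0, 35.0, 20.0], 0.59)]
top [[420.8, 0.0, 317.7], [0.0, 420.8, 198.6], [0.0, 0.0, 1.0]] [[0.0226, -0.9997, 0.0044, 0.0011], [-0.9963, -0.0229, -0.0834, 0.6019], [0.0835, -0.0025, -0.9965, 1.1007], [0.0, 0.0, 0.0, 1.0]]
fixture [([267.0, 156.0, 140.0, 80.0], 0.82), ([292.0, 255.0, 64.0, 11.0], 0.53)]
riser [([305.0, 158.0, 54.0, 67.0], 0.76)]
riser_top [([304.0, 158.0, 56.0, 69.0], 0.79)]
branch_end [([304.0, 156.0, 55.0, 71.0], 0.7), ([268.0, 156.0, 140.0, 80.0], 0.51)]
arrow_tip [([263.0, 155.0, 144.0, 83.0], 0.66)]
lock_lever [([366.0, 193.0, 39.0, 15.0], 0.5)]
lever_pivot [([268.0, 156.0, 139.0, 82.0], 0.72)]
lever_ball [([365.0, 196.0, 44.0, 10.0], 0.58)]
flux_pot [([290.0, 141.0, 24.0, 23.0], 0.55)]
elbow [([333.0, 148.0, 25.0, 12.0], 0.85)]
wrench [([291.0, 255.0, 65.0, 13.0], 0.7)]
brush [([140.0, 166.0, 39.0, 75.0], 0.57)]
ball_valve [([462.0, 224.0, 42.0, 26.0], 0.86), ([365.0, 198.0, 45.0, 7.0], 0.29)]
```

View pics/scene0.png

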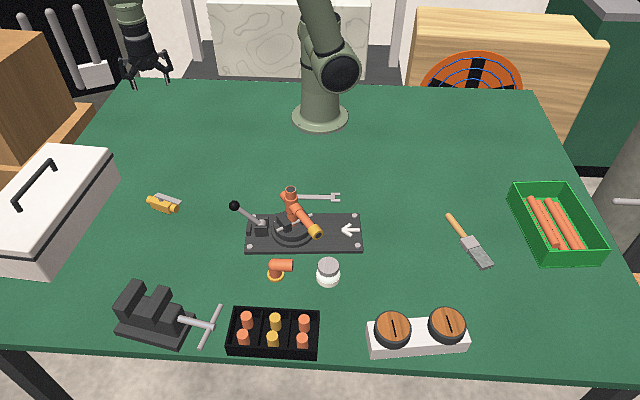

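View pics/top0.png

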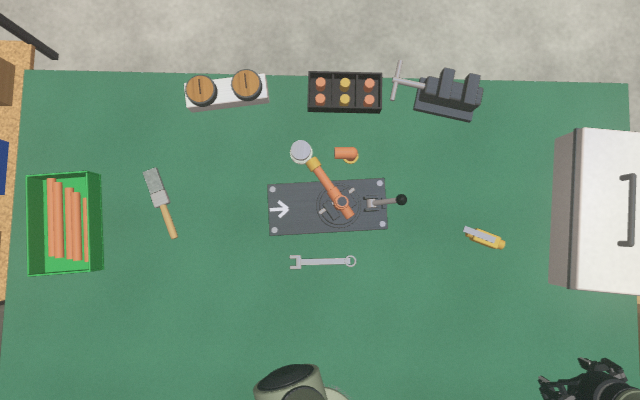

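The top view shows the fixture with its arrow to the image's left (+y): arrow tip near (289,209), riser top (342,202), nut (313,163), and lever ball (401,199). The flux pot (301,152) sits right beside the nut. The elbow is at (346,154) and the wrench at (322,262). I'll magnify to get exact pixels.

```bash
cat > h.py <<'E'
from cell import bot
import cv2,numpy as np
def ray(c,u,v,z):
    k=bot.calibration(c);E=k["extrinsics"];R,t=E[:3,:3],E[:3,3]
    d=R.T@np.linalg.inv(k["mtx"])@[u,v,1];o=-R.T@t
    return o+d*(z-o[2])/d[2]
def proj(c,p):
    k=bot.calibration(c);E=k["extrinsics"];q=k["mtx"]@(E[:3,:3]@p+E[:3,3]);return q[:2]/q[2]
def crop(c,x,y,w,h,s,name):
    im=bot.camera(c);cv2.imwrite(name,cv2.resize(im[y:y+h,x:x+w,::-1],None,fx=s,fy=s,interpolation=cv2.INTER_CUBIC))
E
python3 - <<'E'
from h import *
crop("top",255,135,160,120,5,"pics/t1.png")
crop("scene",220,175,150,115,5,"pics/s1.png")
E
```

```text
(no output)
```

View pics/t1.png

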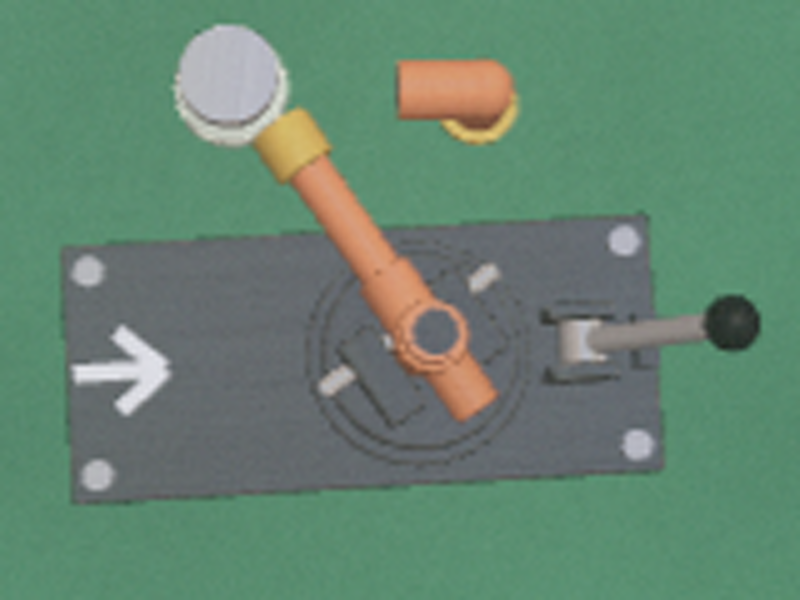

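View pics/s1.png

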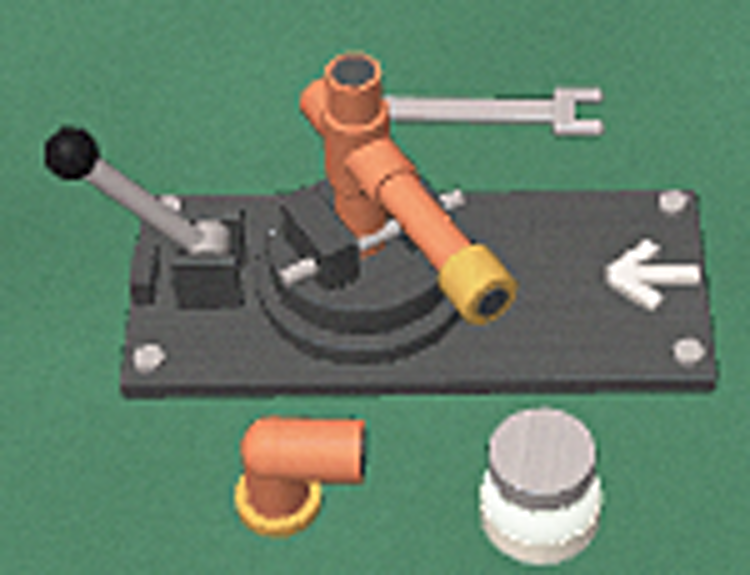

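The crops show the plate corners, arrow tip (170,370), riser top (437,332), nut middle (292,145) and ball (732,322), all in 5× crop pixels. I'll now fit the fixture frame and check it against the known sizes.

Run:
```python
from h import *
from scipy.optimize import least_squares
f=lambda u,v:(255+(u+.5)/5-.5,135+(v+.5)/5-.5)
g=lambda u,v:(220+(u+.5)/5-.5,175+(v+.5)/5-.5)
top=[((190,-70,.014),(62,247)),((-130,-70,.014),(647,214)),((-130,70,.014),(662,468)),((190,70,.014),(74,502))]
# image up = world +x ; fixture x ~ +y world, so fixture y ~ -x world (image down)
obs=[("top",(x/1e3,y/1e3,z),f(*p)) for (x,y,z),p in top]
obs+=[("top",(.137,0,.02),f(170,370)),("top",(0,0,.175),f(437,332)),("scene",(0,0,.175),g(354,72)),("scene",(.137,0,.02),g(606,272)),("scene",(.19,-.07,.014),g(716,380)),("scene",(-.13,-.07,.014),g(122,387))]
def W(q,p):
    c,s=np.cos(q[2]),np.sin(q[2]);return np.array([q[0]+c*p[0]-s*p[1],q[1]+s*p[0]+c*p[1],p[2]])
r=least_squares(lambda q:np.concatenate([proj(c,W(q,p))-o for c,p,o in obs]),[.5,0,1.57])
q=r.x;print("fixture",q,r.fun.round(1))
br=lambda a,rr:(rr*np.cos(a),rr*np.sin(a),.125)
r2=least_squares(lambda a:np.concatenate([proj("top",W(q,br(a[0],.1165)))-f(292,145),proj("scene",W(q,br(a[0],.130)))-g(491,299)]),[-1.])
print("riser",r2.x,r2.fun.round(1))
lv=lambda a:(-.085-.1*np.cos(a),0,.042+.1*np.sin(a))
r3=least_squares(lambda a:np.concatenate([proj("top",W(q,lv(a[0])))-f(732,322),proj("scene",W(q,lv(a[0])))-g(72,153)]),[.7])
print("lever",r3.x,r3.fun.round(1))
print("pot",ray("top",*f(230,75),.06),"elbow",ray("top",*f(455,90),.05))
np.save("fx.npy",np.r_[q,r2.x,r3.x])
```

```text
fixture [ 0.5852781  -0.0406698   1.65199405] [-0.5 -0.2  0.2 -0.4  1.   0.4 -0.4  0.6 -1.4 -0.4 -0.2 -0.2 -0.7 -0.
  0.8  0.1  0.1 -0.5 -1.4 -0.3]
riser [-1.01165248] [-0.2  0.2  0.   0.6]
lever [0.88631153] [-0.3  0.  -0.4 -0.1]
pot [0.72629726 0.0625428  0.06      ] elbow [ 0.72307216 -0.05606021  0.05      ]
```

```bash
cat >> h.py <<'E'
from scipy.spatial.transform import Rotation as Ro
FX=np.load("fx.npy")
def W(p):
    c,s=np.cos(FX[2]),np.sin(FX[2]);return np.array([FX[0]+c*p[0]-s*p[1],FX[1]+s*p[0]+c*p[1],p[2]])
def down(psi):
    q=(Ro.from_euler('z',psi)*Ro.from_euler('x',np.pi)).as_quat();return q[[3,0,1,2]]
def bp(a,r,z): return W((r*np.cos(a),r*np.sin(a),z))
E
python3 - <<'E'
from h import *
for k in (0,np.pi):
  for a in (FX[3],-.5,0,.1):
    s=bot.solve_ik(bp(a,.083,.106),down(a+FX[2]+k)); print(k,a,None if s is None else np.round(s,2))
for k in (0,np.pi/2,-np.pi/2,np.pi):
    s=bot.solve_ik(W((-.185,0,.052)),down(FX[2]+k)); print(k,None if s is None else np.round(s,2))
E
```

```text
0 -1.0116524805392293 [-0.1   0.61 -0.07  0.89  0.    2.4 ]
0 -0.5 [-0.06  0.56 -0.17  0.85  0.    1.93]
0 0 [-0.05  0.49 -0.28  0.8   0.    1.43]
0 0.1 [-0.06  0.48 -0.31  0.79  0.    1.33]
3.141592653589793 -1.0116524805392293 [-0.1   0.61 -0.07  0.89  0.   -0.74]
3.141592653589793 -0.5 [-0.06  0.56 -0.17  0.85  0.   -1.21]
3.141592653589793 0 [-0.05  0.49 -0.28  0.8   0.   -1.71]
3.141592653589793 0.1 [-0.06  0.48 -0.31  0.79  0.   -1.81]
0 [-0.47  0.65 -0.16  0.77  0.    1.02]
1.5707963267948966 [-0.47  0.65 -0.16  0.77  0.   -0.55]
-1.5707963267948966 [-0.47  0.65 -0.16  0.77  0.    2.59]
3.141592653589793 [-0.47  0.65 -0.16  0.77  0.   -2.13]
```

Run:
```python
from h import *
a0=FX[3];r=.083
bot.set_gripper(1.0)
bot.move_pose(bp(a0,r,.26),down(a0+FX[2]))
print("touch",bot.move_linear(bp(a0,r,.106),.1,until_force=8))
bot.set_gripper(0.0,grasp_force=25)
print("width",bot.read_gripper_width(),bot.read_finger_force(),bot.read_ft_force())
for a in np.linspace(a0,0,9)[1:]:
    bot.move_linear(bp(a,r,.106),.06,rotation=down(a+FX[2]))
    print(round(a,2),np.round(bot.read_ft_force(),1))
print(bot.read_clock())
crop("top",255,135,160,120,5,"pics/t2.png")
```

```text
touch False
width 0.2444078705148123 24.458289742469788 [-0.64259447  1.81316678  2.26272723]
-0.89 [-1.6  3.1  3.7]
-0.76 [-2.9  4.8  3.5]
-0.63 [-2.5  5.7  4.6]
-0.51 [-2.3  6.6  3.5]
-0.38 [-1.5  7.3  4.2]
-0.25 [-2.2  8.5  4.7]
-0.13 [-3.3  7.8  5. ]
0.0 [-4.2  9.1  5.5]
8.95
```

View pics/t2.png

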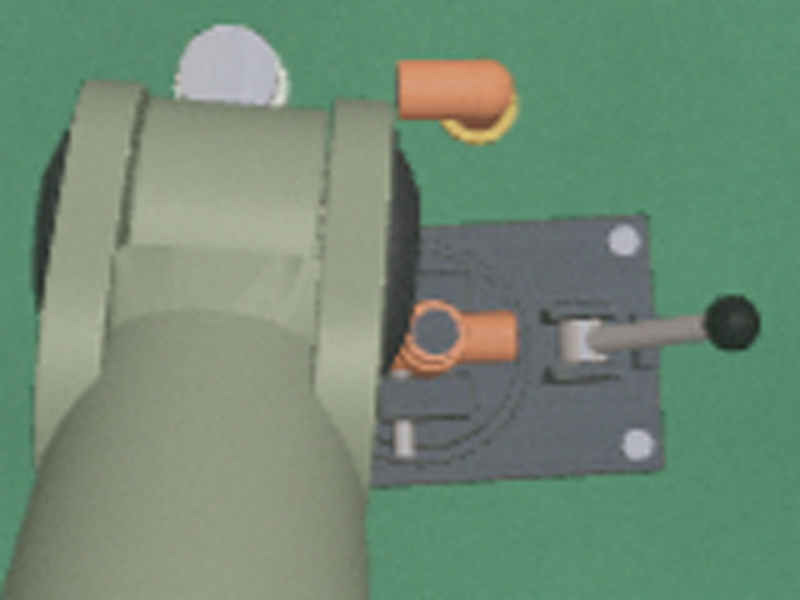

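The riser has turned, but the arm hides the branch. I'll release, retract and measure.

Run:
```python
from h import *
bot.set_gripper(1.0)
p=bot.read_position()
bot.move_linear([p[0],p[1],.27],.15)
bot.move_pose(W((-.19,0,.27)),down(FX[2]))
bot.set_gripper(0.0)
print(bot.read_clock(),bot.read_position())
crop("top",255,135,160,120,5,"pics/t3.png")
crop("scene",220,175,150,115,5,"pics/s3.png")
```

```text
12.7083 [ 0.60065627 -0.23009644  0.26997587]
```

View pics/t3.png

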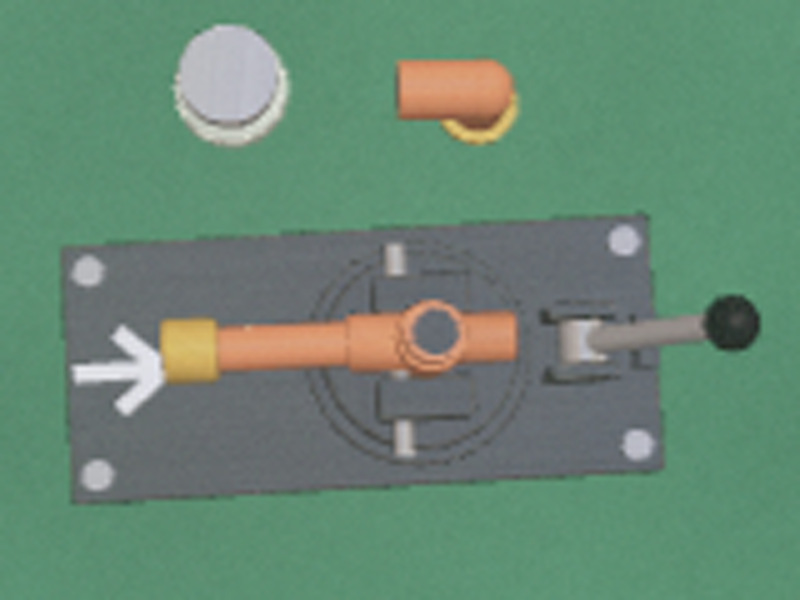

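View pics/s3.png

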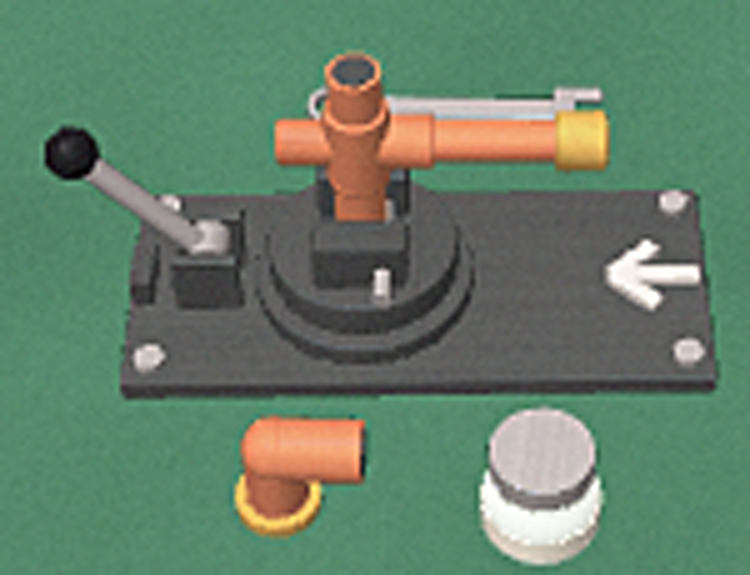

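The branch now lies over the plate axis (nut face (160,350), stub end (517,337)), and the bench objects look unmoved. I'll fit the angle, then press the lever by following the ball's arc.

Run:
```python
from h import *
from scipy.optimize import least_squares
f=lambda u,v:np.array((255+(u+.5)/5-.5,135+(v+.5)/5-.5))
A=ray("top",*f(161,351),.125);B=ray("top",*f(517,336.5),.125);d=A-B
print("riser deg from line",np.degrees(np.arctan2(d[1],d[0])-FX[2]),np.linalg.norm(d))
for e in [((74,502),(662,468)),((62,247),(647,214))]:
    d=ray("top",*f(*e[0]),.014)-ray("top",*f(*e[1]),.014);print("plate",np.degrees(np.arctan2(d[1],d[0])),np.degrees(FX[2]))
L=lambda t,c:W((-.085-.1*np.cos(t),0,.042+.1*np.sin(t)+.014+c))
t0=FX[4]
bot.move_linear(L(t0,.01),.15)
for t in np.linspace(t0,.06,8):
    bot.move_linear(L(t,0),.08); print(round(t,2),np.round(bot.read_ft_force(),1))
p=L(0,-.006)
print("stop",bot.move_linear(p,.03,until_force=14),bot.read_position(),np.round(bot.read_ft_force(),1),bot.read_clock())
```

```text
riser deg from line -1.0013723329705841 0.17356001066957125
plate 94.59426976863196 94.6522867047826
plate 94.57741828207374 94.6522867047826
0.89 [-0.1 -0.2 -0.6]
0.77 [ 0.1 -0.6  1.6]
0.65 [ 0.8 -1.2  0.8]
0.53 [-0.6 -0.1  1.3]
0.41 [-0.6  0.2  0.8]
0.3 [-0.1  0.9 -0.2]
0.18 [ 0.1  0.2 -0.8]
0.06 [-0.2  0.8 -0.3]
stop True [ 0.60037384 -0.22540089  0.05560401] [-1.7  0.8  7.5] 16.5583
```

Run:
```python
from h import *
p=bot.read_position()
bot.move_linear([p[0],p[1],.2],.15)
bot.move_linear([.45,-.35,.25],.25)
print(bot.read_clock())
a=bot.camera("top")[135:255,255:415,::-1];b=bot.camera("scene")[175:290,210:370,::-1]
z=lambda i:cv2.resize(i,None,fx=5,fy=5,interpolation=cv2.INTER_CUBIC)
cv2.imwrite("pics/t4.png",z(a));cv2.imwrite("pics/s4.png",z(b))
```

```text
18.6333
```

View pics/s4.png

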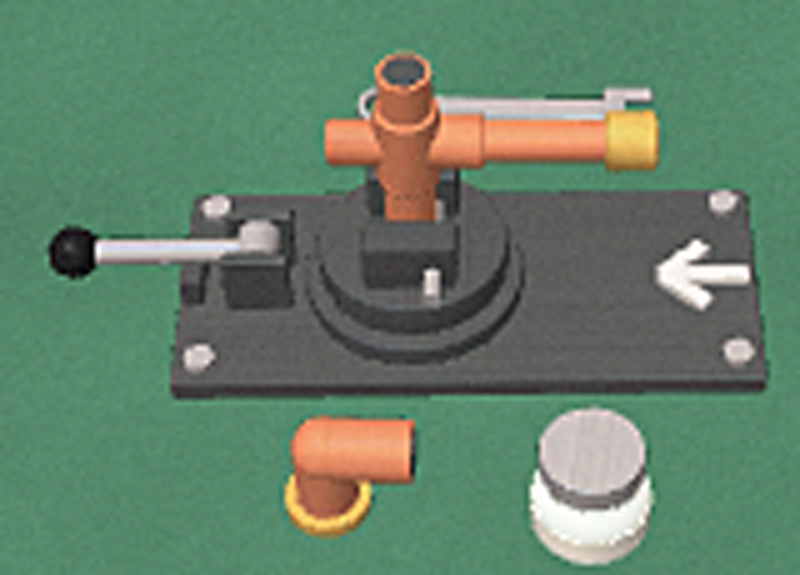

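View pics/t4.png

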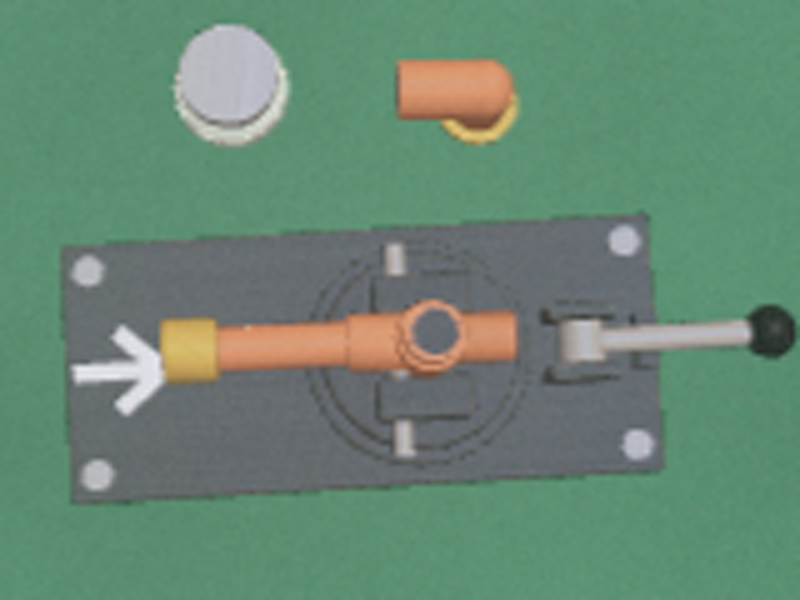

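The lever looks level and the riser unchanged (about 1° off line), but the first press stopped at only 14 N. I'll press once more, harder, to be sure it is on its stop.

Run:
```python
from h import *
x,y,_=W((-.183,0,0))
bot.move_linear([x,y,.2],.25)
bot.move_linear([x,y,.075],.15)
for z in (.056,.054,.052,.050,.048,.046):
    h=bot.move_linear([x,y,z],.02,until_force=30); F=bot.read_ft_force()
    print(z,h,bot.read_position()[2].round(4),np.round(F,1))
    if h or F[2]>25: break
bot.move_linear([x,y,.2],.15)
bot.move_linear([.45,-.35,.25],.25)
print(bot.read_clock())
im=bot.camera("scene");old=cv2.imread("pics/s4.png")
new=cv2.resize(im[175:290,210:370,::-1],None,fx=5,fy=5,interpolation=cv2.INTER_CUBIC)
d=cv2.absdiff(new,old).max(2);print("changed px",(d>60).sum(), [ (c.min(),c.max()) for c in np.nonzero(d>60)] if (d>60).any() else "")
```

```text
0.056 False 0.0561 [ 0.4  0.3 -0.5]
0.054 False 0.0555 [-3.2  1.7  9.6]
0.052 False 0.0551 [-6.3  3.6 20. ]
0.05 False 0.0549 [-10.6   4.7  30.2]
24.6333
changed px 0
```

```bash
python3 -c "
from cell import bot
print(bot.close_job())"
```

```text
the job is handed in; nothing more can be done
None
```

The job is handed in at about 25 s: the long branch measured about 1° off the arrow line, the lever was pressed with 30 N and barely moved, so it is on its stop, and the nearby bench items look unmoved in the pictures.

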